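# Set the pot gauge with its thumbwheel

### The arm

A 7-joint arm with a two-finger parallel gripper is mounted at the origin on the work surface. World frame = base frame: x ahead of the robot, y to its left, z up, the work surface at z = 0. Lengths are in m, angles in rad, forces in N, time in s.
With the tool pointing down it reaches from about 0.4 to 0.85 m from the base axis. Payload 4.5 kg.
Tool frame: the origin (TCP) lies midway between the tips of the shut fingers; the grasp point (between the pads) lies 19 mm behind it; z points along the fingers, y is the line along which they close (so a half turn about z gives the same grasp; the last joint's range is limited). The gripper opens to 88 mm and grips with 3 to 60 N. Pads are 18 mm wide; open, the fingers measure 123 mm over their backs; the gripper's body (75 mm by 187 mm) begins 45 mm behind the grasp point.
Start: joints at [-1.174, 0.689, -0.195, 1.565, 0.157, 0.902, -0.215], TCP at [0.222, 0.584, 0.239] pointing down, gripper open.
Joint ranges: [-3.01, 3.01], [-0.46, 2.08], [-1.47, 1.51], [0.13, 2.56], [-1, 4.14], [0.04, 2.09], [-2.66, 2.66]. Speed limits (rad/s): [2.57, 2.57, 3.14, 3.14, 3.14, 3.14, 3.14].

### API

Orientations are given as a unit quaternion [x, y, z, w].
In Python, from plant import r gives the robot as it stands.
- The arm moves only by the tool carry_out, never from a script. Its argument "plan" is a list of rows, each an object with "rot": the turn, a rotation vector about the tool's x, y, z in rad, a list of three; "xyz": the shift along the tool's x, y, z in m, a list of three; "grip": the closure in counts, from 0 (fully open) to 255 (shut). In form: [{"rot": [wx, wy, wz], "xyz": [dx, dy, dz], "grip": grip}, ...]. A call has 1 to 8 rows; each row is the pose to reach, as a shift and turn from the pose commanded when the call began, along the tool's axes at that moment; what a row does not reach only later rows make up. A row lasts 1/12 s, in which the tool goes at most 41.7 mm and 7.16 degrees, less where a joint would pass 70% of its speed; a pose out of reach is approached as far as the arm can. A call with a gripper value outside its range is refused whole. The fingers move at their own pace and stop on an object; "squeeze" is the grip in N (left out, the last holds). Time passes only in rows, so rows that repeat a pose let the fingers close. It gives the time, the measured TCP pose, the force, the opening and the grip force at its end, in the units of the state.
- r.get_state(): the state, without advancing time (a new reading comes with each control period).
- r.snapshot(name): name is "side" or "top" or "wrist"; returns the picture (384x512x3 uint8, red, green, blue); there is no depth.
- r.camera_params(name): a dict with "fx", "fy", "cx", "cy" (pixels), "position" and "attitude" of the camera in the world; the wrist camera has in their place "hand_eye" (4x4, takes a point from camera to tool coordinates, whose origin is the TCP and whose axes are the flange's). Camera axes: x right, y down, z forward; pixel columns grow to the right and rows downward; lengths in m; the calibration is good to about 2 mm. A picture is of the moment at which its call begins: read the wrist's pose just before it. camera_params takes no time and is no camera call.
- r.finish_job(): hands the job in; it is judged then, once.
The state is a dict: "clock": time; "q": joint angles; "qd": joint speeds; "joint_torque": joint torques, N m; "tool_pos": TCP position; "eef_rot": TCP orientation; "contact_force": force on the tool from outside, world axes, zero at the start; "moment": the same for the moment, N m; "opening": opening from 0.0 (shut) to 1.0 (fully open); "finger_force": force on a finger pad.
Only numpy, scipy, OpenCV 4.12 (cv2) and the standard library are available. Lean on these libraries where they do the work, as an engineer would, in place of code of your own. Each camera call takes 0.05 s, during which the arm holds its last target. There are 200 camera calls.

### The job

Set the bench gauge to the next pot size: with a fingertip laid lightly on top of the knurled wheel, roll it until the sliding jaw has closed the gap as far as the gauge mark, its pointer blade in line with the mark's blade. Work through the wheel only: do not touch the jaw itself, and leave the pots, jars, cup and trowel standing where they are, nothing being picked up. Then take the finger off.

Things in the scene. Friction and masses are not known exactly. Their poses are not given: they have to be found in the camera images.
- gauge: The fixed pot gauge, a 160 x 290 x 12 mm aluminium plate; it does not move. Origin: centre of its underside, on the table. Its y axis runs along the 290 mm length from the wheel end to the fixed-jaw end; z is up. The fixed jaw is a 10 mm thick upright plate, 58 mm high, centred at y = +130 mm.
- wheel_axis (a point): Centre of the knurled steel wheel, 50 mm above the table at gauge x = 0, y = -85 mm; fixed, axes parallel to the gauge's. The wheel stands upright, its axle along the gauge's x axis; 22 mm wide, 64 mm diameter over its 24 straight ribs (2 mm high, parallel to the axle).
- wheel_top (a point): Top of the wheel's rim, 82 mm above the table, straight above wheel_axis; does not turn. Cheek plates on both sides (outer faces 39 mm apart, 70 mm long) reach 62 mm above the table, so the upper 20 mm of the wheel is free. The jaw's steel rack runs alongside at gauge x = -23 to -33 mm, its top 68 mm above the table.
- wheel (a joint): Turn of the wheel, 0 to 5.0 rad. It grows when the top of the wheel is rolled towards gauge +y; the jaw then moves 12 mm towards +y per rad (so the rim travels about 32 mm for 12 mm of jaw). It turns stiffly (about 0.04 N m, some 1.3 N at the rim), can be turned both ways, and stays where it is left. More than one stroke is usually needed.
- jaw: The sliding jaw, an aluminium plate 90 mm wide (gauge x), 10 mm thick (gauge y) and 56 mm high, with the rack on it, driven by the wheel; origin under the middle of its plate at the level of the table. It is not to be touched.
- jaw_pointer (a point): Top outer end of the jaw's pointer, a dark steel blade 3 mm thick (along gauge y) on the jaw's gauge +x edge, 48 mm above the table. Moves with the jaw; axes parallel to the gauge's.
- mark: The gauge mark: a steel rider block 18 x 20 x 10 mm on a rail along the gauge's +x side, carrying an upright dark steel blade 3 mm thick. Set beforehand somewhere along the rail and locked. Origin: centre of its underside, 18 mm above the table.
- mark_blade (a point): Top inner end of the mark's blade, 48 mm above the table, 2.5 mm beyond the pointer in gauge x; axes parallel to the gauge's. The job is done when jaw_pointer has the same gauge y as this point; at the start the pointer lies 16 to 44 mm short of it (towards gauge -y).
- pot_small: Bystander: small black plastic pot, 56 mm across, 52 mm high, upright beside the gauge on the robot's side. Origin: centre of its underside.
- pot_clay: Bystander: terracotta pot, 72 mm across, 62 mm high, upright beside the gauge on the robot's side. Origin: centre of its underside.
- jar_a: Bystander: white jar with screw cap, 72 mm across, 115 mm high. Origin: centre of its underside.
- jar_b: Bystander: black jar with screw cap, 72 mm across, 115 mm high. Origin: centre of its underside.
- grit_cup: Bystander: open black cup, 76 mm across, 50 mm high. Origin: centre of its underside.
- trowel: Bystander: hand trowel lying flat, 235 mm long along its x axis, handle to -x, up to 25 mm high. Origin: underside, where handle and blade meet.

How it is judged:
By the outcome, as a careful person would: the job done as asked, in the order asked, and still so for the second after the job is handed in, with the robot touching nothing.
It also fails if it takes over 51 s, if anything falls off the work surface, if the arm or the gripper's body presses on something with over 40 N, if the wrist force passes 120 N, or if a joint passes its speed limit or range.

## Working session

There is one attempt and no reset: what is moved stays moved. The work goes in short steps, Python scripts to look and compute and a tool call to move; the robot and the scene stay as the last step left them, time stands still between calls to the robot, and variables do not carry over. Pictures are saved under pics/ and viewed, at most 10 in all, crops included, and the job is handed in when it is done.

Besides the shell and the picture viewer there is one more tool, called after ">>>" in YAML: its name, and indented under it one key for each argument. carry_out: Moves the arm, as the interface text tells. Its arguments: {"type":"object","properties":{"plan":{"type":"array"},"squeeze":{"type":"number"}},"required":["plan"]}

```bash
mkdir -p pics; python3 - <<'E'
from plant import r
import cv2,json
s=r.get_state(); print(s)
for n in("top","side"):
    im=r.snapshot(n); cv2.imwrite(f"pics/{n}0.png",im[:,:,::-1]); print(n,r.camera_params(n))
print(r.camera_params("wrist"))
E
python3 - <<'E'
import cv2,numpy as np
a=cv2.imread('pics/top0.png')
cv2.imwrite('pics/top0v.png',cv2.resize(a,(800,600),interpolation=cv2.INTER_CUBIC))
a=cv2.imread('pics/side0.png')
cv2.imwrite('pics/side0v.png',cv2.resize(a,(800,600),interpolation=cv2.INTER_CUBIC))
E
```

```text
{'clock': 0.0, 'q': array([-1.17418732,  0.6900061 , -0.19449452,  1.56633989,  0.15730907,
        0.90252038, -0.21507642]), 'qd': array([-4.47615963e-05, -1.17541771e-03, -1.01224615e-03,  6.32160163e-04,
        1.26855909e-03,  3.65233282e-04, -1.19009925e-03]), 'joint_torque': array([ 1.28542357e-03, -5.27565801e+01, -1.26609385e+00, -1.53424805e+01,
       -5.24918328e-02,  6.54389980e-03,  1.54914937e-04]), 'tool_pos': array([0.22164625, 0.58369264, 0.23789686]), 'eef_rot': array([ 1.80362889e-01,  9.83599686e-01, -9.36504378e-04, -9.21473389e-05]), 'contact_force': array([-0.44438806,  0.47421222,  0.12693287]), 'moment': array([ 0.02172932, -0.00625469,  0.03439712]), 'finger_force': 0.0, 'opening': 0.9994476120939668}
top {'fx': 420.9380388151741, 'fy': 420.9380388151741, 'cx': 256.06509757923203, 'cy': 195.00079816608692, 'position': array([ 0.35467074, -0.00438829,  1.2109601 ]), 'attitude': array([ 0.71390657, -0.6965838 ,  0.04620439, -0.05453048])}
side {'fx': 432.5218360087752, 'fy': 432.5218360087752, 'cx': 248.55399148174246, 'cy': 185.58023139572862, 'position': array([ 0.42951145, -0.95466797,  0.9143395 ]), 'attitude': array([ 0.9098328 , -0.03230518,  0.02483732, -0.41296944])}
{'fx': 342.61994884549637, 'fy': 342.61994884549637, 'cx': 248.63015533029937, 'cy': 186.19299617309576, 'hand_eye': array([[-4.43155301e-04, -9.56576780e-01, -2.91480134e-01,
         7.54776758e-02],
       [ 9.99999902e-01, -4.17981901e-04, -1.48632691e-04,
         7.76082067e-04],
       [ 2.03451606e-05, -2.91480171e-01,  9.56576871e-01,
        -1.46375821e-01],
       [ 0.00000000e+00,  0.00000000e+00,  0.00000000e+00,
         1.00000000e+00]])}
```

View pics/top0v.png

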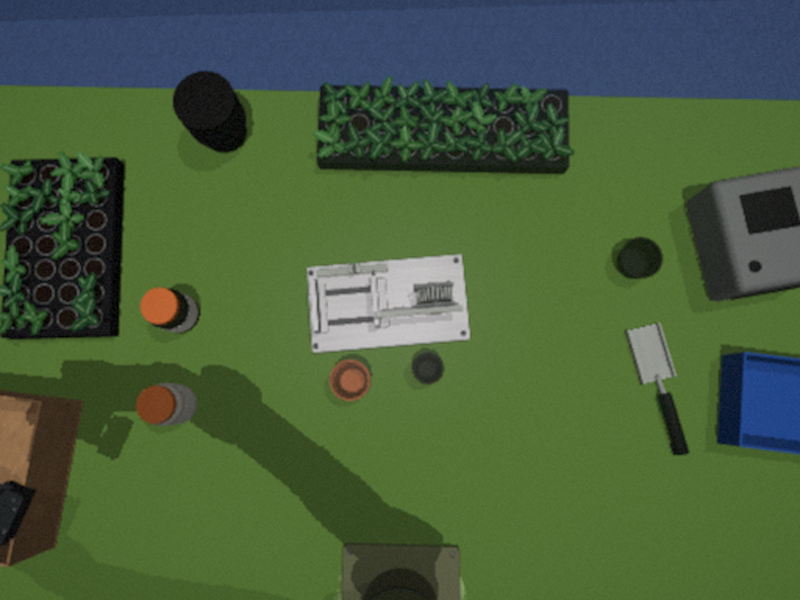

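View pics/side0v.png

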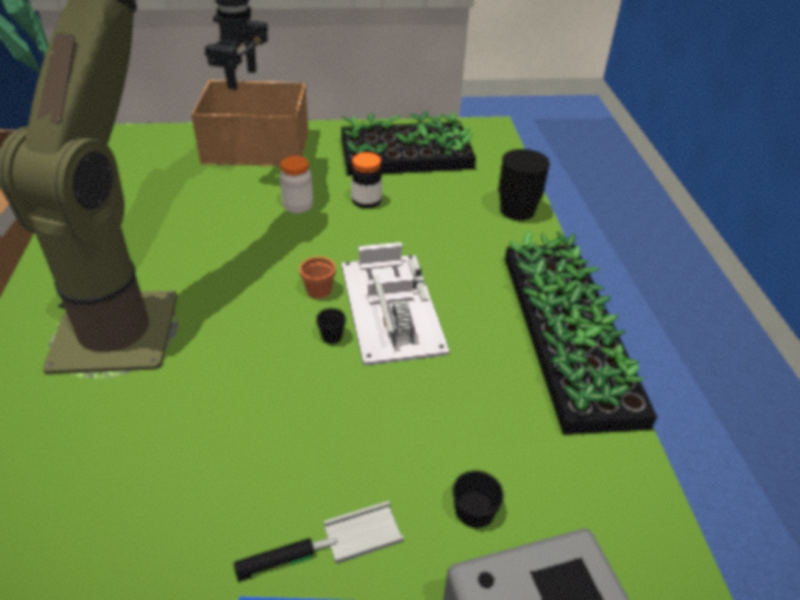

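The top view shows the gauge plate at corners (308,267), (462,256), (469,340) and (314,351) in the 800x600 picture. The wheel is at about (433,293), at the world -y end, and the rail and mark are on the far side. In the side view the path is clear. Next I'll work out a coarse gauge pose.

```bash
cat > h.py <<'E'
import numpy as np, cv2
from scipy.spatial.transform import Rotation as R
from plant import r
def cam(n):
    c=r.camera_params(n)
    if n=="wrist":
        s=r.get_state(); T=np.eye(4); T[:3,:3]=R.from_quat(s['eef_rot']).as_matrix(); T[:3,3]=s['tool_pos']
        M=T@c['hand_eye']; return c,M[:3,:3],M[:3,3]
    return c,R.from_quat(c['attitude']).as_matrix(),np.array(c['position'])
def ray(C,px,z):
    c,M,p=C; d=M@np.array([(px[0]-c['cx'])/c['fx'],(px[1]-c['cy'])/c['fy'],1]); return p+d*(z-p[2])/d[2]
def proj(C,P):
    c,M,p=C; v=M.T@(np.array(P)-p); return np.array([c['fx']*v[0]/v[2]+c['cx'],c['fy']*v[1]/v[2]+c['cy']])
def togo(p,tool_y):  # shift & turn in the tool's axes; tool down with y along tool_y
    s=r.get_state(); M=R.from_quat(s['eef_rot'])
    y=np.array([*tool_y,0])/np.hypot(*tool_y); z=np.array([0,0,-1.]); x=np.cross(y,z)
    G=R.from_matrix(np.c_[x,y,z])
    return M.inv().apply(np.array(p)-s['tool_pos']),(M.inv()*G).as_rotvec()
E
python3 - <<'E'
from h import *
np.set_printoptions(precision=4,suppress=True)
C=cam("top"); k=.64
P=[ray(C,(a*k,b*k),.012)[:2] for a,b in((308,267),(462,256),(469,340),(314,351))]
for p in P: print(p)
o=np.mean(P,0); y=(P[0]+P[3]-P[1]-P[2]); y/=np.hypot(*y); x=np.array([y[1],-y[0]])
print("o",o,"y",y,"len",np.linalg.norm(P[0]-P[1]),np.linalg.norm(P[1]-P[2]))
w=o-.085*y; print("wheel",w)
print(ray(C,(433*k,293*k),.082))
print(togo([*(w),.24],y))
E
```

```text
[0.5933 0.185 ]
[ 0.6208 -0.1008]
[ 0.4645 -0.1155]
[0.4375 0.1669]
o [0.529  0.0339] y [-0.0955  0.9954] len 0.2871243992467559 0.15698798283119839
wheel [ 0.5371 -0.0507]
[ 0.5384 -0.0456  0.082 ]
(array([-0.5201, -0.4813, -0.0012]), array([-0.0017, -0.0003, -0.4584]))
```

>>> carry_out:
  plan:
    - {"rot": [0,0,-0.458],"xyz": [-0.52,-0.48,0],"grip": 255}
    - {"rot": [0,0,-0.458],"xyz": [-0.52,-0.48,0],"grip": 255}
    - {"rot": [0,0,-0.458],"xyz": [-0.52,-0.48,0],"grip": 255}
    - {"rot": [0,0,-0.458],"xyz": [-0.52,-0.48,0],"grip": 255}
    - {"rot": [0,0,-0.458],"xyz": [-0.52,-0.48,0],"grip": 255}
    - {"rot": [0,0,-0.458],"xyz": [-0.52,-0.48,0],"grip": 255}
    - {"rot": [0,0,-0.458],"xyz": [-0.52,-0.48,0],"grip": 255}
    - {"rot": [0,0,-0.458],"xyz": [-0.52,-0.48,0],"grip": 255}
  squeeze: 20

```text
clock: 0.77
tool_pos: [0.371, 0.284, 0.2386]
eef_rot: [-0.048, 0.999, -0.0, -0.0]
contact_force: [1.1, -0.1, 0.6]
opening: 0.415
finger_force: 0.0
```

```bash
python3 - <<'E'
from h import *
np.set_printoptions(precision=4,suppress=True)
y=np.array([-.0955,.9954]);s=r.get_state();print(s['clock'],s['tool_pos'],s['opening'])
print(togo([.5375,-.050,.20],y))
E
```

```text
0.7667 [0.371  0.284  0.2386] 0.4153460510424739
(array([-0.134 , -0.3483,  0.0387]), array([-0.0003, -0.0003, -0.0002]))
```

>>> carry_out:
  plan:
    - {"rot": [0,0,0],"xyz": [-0.134,-0.348,0.039],"grip": 255}
    - {"rot": [0,0,0],"xyz": [-0.134,-0.348,0.039],"grip": 255}
    - {"rot": [0,0,0],"xyz": [-0.134,-0.348,0.039],"grip": 255}
    - {"rot": [0,0,0],"xyz": [-0.134,-0.348,0.039],"grip": 255}
    - {"rot": [0,0,0],"xyz": [-0.134,-0.348,0.039],"grip": 255}
    - {"rot": [0,0,0],"xyz": [-0.134,-0.348,0.039],"grip": 255}
    - {"rot": [0,0,0],"xyz": [-0.134,-0.348,0.039],"grip": 255}
    - {"rot": [0,0,0],"xyz": [-0.134,-0.348,0.039],"grip": 255}

```text
clock: 1.43
tool_pos: [0.5189, -0.0128, 0.2036]
eef_rot: [-0.048, 0.999, 0.0, -0.0]
contact_force: [1.1, 1.0, 0.1]
opening: 0.001
finger_force: 0.0
```

>>> carry_out:
  plan:
    - {"rot": [0,0,0],"xyz": [0,-0.02,0],"grip": 255}
    - {"rot": [0,0,0],"xyz": [0,-0.02,0],"grip": 255}
    - {"rot": [0,0,0],"xyz": [0,-0.02,0],"grip": 255}

```text
clock: 1.68
tool_pos: [0.5201, -0.0318, 0.2035]
eef_rot: [-0.046, 0.999, 0.0, -0.001]
contact_force: [0.7, 0.7, -0.6]
opening: 0.006
finger_force: 0.0
```

```bash
python3 - <<'E'
from h import *
np.set_printoptions(precision=4,suppress=True)
y=np.array([-.0955,.9954]);s=r.get_state();print(s['clock'],s['tool_pos'],s['opening'],s['contact_force'])
C=cam("wrist"); im=r.snapshot("wrist"); cv2.imwrite("pics/w1.png",im[:,:,::-1])
np.save("w1.npy",np.c_[C[1],C[2]])
cv2.imwrite("pics/w1v.png",cv2.resize(im[:,:,::-1],(800,600),interpolation=cv2.INTER_CUBIC))
print(togo([.5375,-.050,.20],y))
E
```

```text
1.6833 [ 0.5201 -0.0318  0.2035] 0.006101456434794345 [ 0.654   0.6528 -0.5512]
(array([-0.0155, -0.0217,  0.0038]), array([ 0.001 , -0.0006, -0.0005]))
```

View pics/w1v.png

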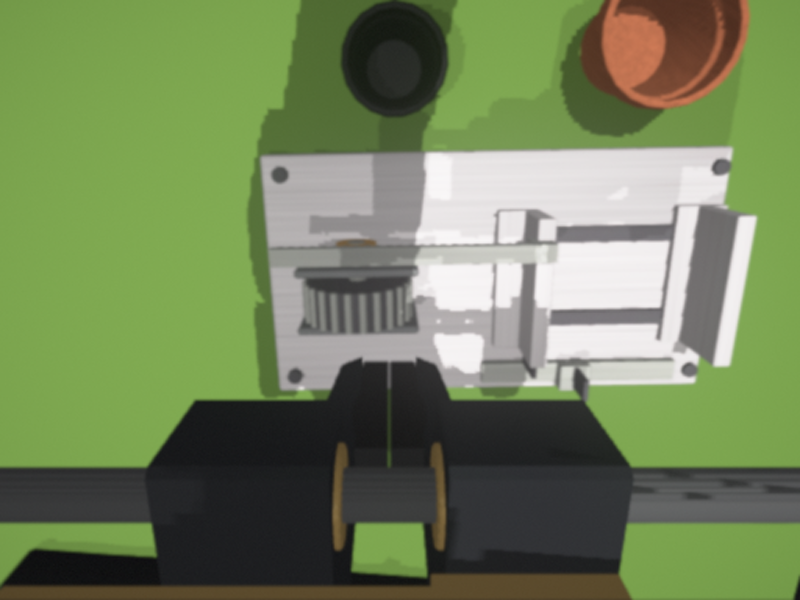

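The wrist view shows the plate corners at (262,155), (732,147), (281,389) and (697,383). The wheel is at (300-412, 285-332), the pointer blade at about (533,372) and the mark blade at about (583,385). I'll measure these, enlarging a crop of the blades.

```bash
python3 - <<'E'
from h import *
np.set_printoptions(precision=4,suppress=True)
A=np.load("w1.npy"); C=(r.camera_params("wrist"),A[:,:3],A[:,3]); k=.64
P=[ray(C,(a*k,b*k),.012)[:2] for a,b in((697,383),(281,389),(262,155),(732,147))]
o=np.mean(P,0); y=(P[0]+P[3]-P[1]-P[2]); y/=np.hypot(*y); x=np.array([y[1],-y[0]])
print(P,o,y,[np.linalg.norm(P[i]-P[(i+1)%4]) for i in range(4)])
print("wheel",o-.085*y)
for n,px in(("ptr",(533,372)),("mark",(583,385))):
    p=ray(C,(px[0]*k,px[1]*k),.048)[:2]-o; print(n,p@x,p@y)
im=cv2.imread("pics/w1.png")
cv2.imwrite("pics/w1c.png",cv2.resize(im[215:265,300:400],(800,400),interpolation=cv2.INTER_CUBIC))
G=lambda u,v,z:proj(C,[*(o+u*x+v*y),z])/k
print(G(0,-.085,.082),G(.011,-.085,.082),G(-.011,-.085,.082))
E
```

```text
[array([0.5947, 0.1914]), array([ 0.6257, -0.0968]), array([ 0.468 , -0.1137]), array([0.4371, 0.1718])] [0.5314 0.0382] [-0.1074  0.9942] [np.float64(0.2899074832286919), np.float64(0.15863483049828161), np.float64(0.28707839677517316), np.float64(0.15883037997459135)]
wheel [ 0.5405 -0.0463]
ptr 0.05181280482347004 0.02051820045423117
mark 0.06119674408165432 0.05220434193873964
[356.3337 313.6423] [357.0239 333.0271] [355.6277 293.8159]
```

View pics/w1c.png

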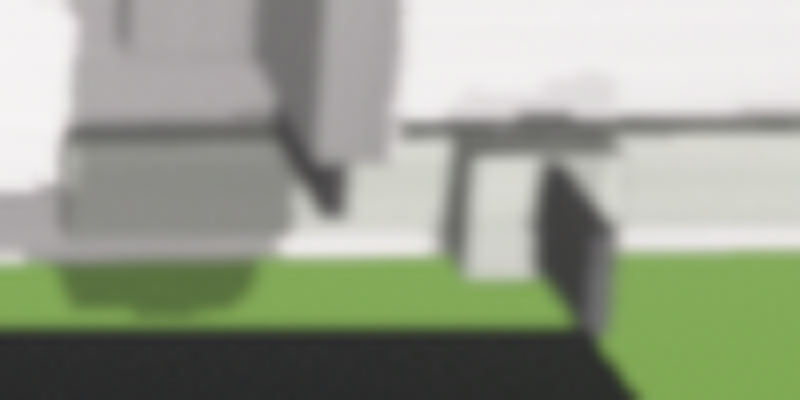

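```bash
cat >> h.py <<'E'
O=np.array([.5314,.0382]); Y=np.array([-.1074,.9942]); X=np.array([Y[1],-Y[0]])
def gp(u,v): return O+u*X+v*Y
def tcp():
    s=r.get_state(); d=s['tool_pos'][:2]-O; return s['clock'],d@X,d@Y,s['tool_pos'][2],s['contact_force']
E
python3 - <<'E'
from h import *
np.set_printoptions(precision=4,suppress=True)
A=np.load("w1.npy"); C=(r.camera_params("wrist"),A[:,:3],A[:,3])
for n,px in(("ptr",(341.9,241.5)),("mark",(375.4,243.3))):
    p=ray(C,px,.048)[:2]-O; print(n,p@X,p@Y)
print(tcp(),togo([*gp(0,-.100),.095],Y))
E
```

```text
ptr 0.055420507896004965 0.02149111266167504
mark 0.057869847924158 0.054110861950900854
(1.7333, np.float64(-0.01860476114507231), np.float64(-0.0665014654594488), np.float64(0.20380942820387796), array([ 0.3294,  0.5418, -0.3075])) (array([-0.0191, -0.0334,  0.1088]), array([ 0.001 , -0.0006, -0.0125]))
```

>>> carry_out:
  plan:
    - {"rot": [0,0,-0.012],"xyz": [-0.019,-0.033,0.06],"grip": 255}
    - {"rot": [0,0,-0.012],"xyz": [-0.019,-0.033,0.06],"grip": 255}
    - {"rot": [0,0,-0.012],"xyz": [-0.019,-0.033,0.085],"grip": 255}
    - {"rot": [0,0,-0.012],"xyz": [-0.019,-0.033,0.1],"grip": 255}
    - {"rot": [0,0,-0.012],"xyz": [-0.019,-0.033,0.109],"grip": 255}
    - {"rot": [0,0,-0.012],"xyz": [-0.019,-0.033,0.109],"grip": 255}
    - {"rot": [0,0,-0.012],"xyz": [-0.019,-0.033,0.109],"grip": 255}

```text
clock: 2.32
tool_pos: [0.5426, -0.0599, 0.0954]
eef_rot: [-0.055, 0.998, 0.0, 0.0]
contact_force: [0.2, 0.5, 0.9]
opening: 0.004
finger_force: 0.0
```

```bash
python3 - <<'E'
from h import *
np.set_printoptions(precision=4,suppress=True)
print(tcp(),togo([*gp(0,-.100),.082],Y))
E
```

```text
(2.3167, np.float64(0.0005880961967419784), np.float64(-0.09869572213270605), np.float64(0.09541128306068641), array([0.2323, 0.507 , 0.9382])) (array([ 0.0006, -0.0013,  0.0134]), array([0.0008, 0.0002, 0.0022]))
```

>>> carry_out:
  plan:
    - {"rot": [0,0,0],"xyz": [0,0,0.008],"grip": 255}
    - {"rot": [0,0,0],"xyz": [0,0,0.012],"grip": 255}
    - {"rot": [0,0,0],"xyz": [0,0,0.014],"grip": 255}
    - {"rot": [0,0,0],"xyz": [0,0,0.015],"grip": 255}
    - {"rot": [0,0,0],"xyz": [0,0,0.015],"grip": 255}
    - {"rot": [0,0,0],"xyz": [0,0,0.015],"grip": 255}

```text
clock: 2.82
tool_pos: [0.5431, -0.062, 0.0816]
eef_rot: [-0.053, 0.999, -0.001, 0.001]
contact_force: [-1.9, -2.3, 11.4]
opening: 0.005
finger_force: 5.8
```

```bash
python3 - <<'E'
from h import *
np.set_printoptions(precision=4,suppress=True)
print(tcp())
E
```

```text
(2.8167, np.float64(0.000824198840690864), np.float64(-0.10090572955119124), np.float64(0.08164581202579163), array([-1.9343, -2.3087, 11.353 ]))
```

>>> carry_out:
  plan:
    - {"rot": [0,0,0],"xyz": [0,0.004,-0.0005],"grip": 255}
    - {"rot": [0,0,0],"xyz": [0,0.009,-0.001],"grip": 255}
    - {"rot": [0,0,0],"xyz": [0,0.014,-0.001],"grip": 255}
    - {"rot": [0,0,0],"xyz": [0,0.019,-0.001],"grip": 255}
    - {"rot": [0,0,0],"xyz": [0,0.024,-0.0005],"grip": 255}
    - {"rot": [0,0,0],"xyz": [0,0.028,0],"grip": 255}
    - {"rot": [0,0,0],"xyz": [0,0.03,0],"grip": 255}
    - {"rot": [0,0,0],"xyz": [0,0.03,0],"grip": 255}

```text
clock: 3.48
tool_pos: [0.5395, -0.0307, 0.0803]
eef_rot: [-0.054, 0.999, 0.0, 0.0]
contact_force: [0.2, 1.3, -0.9]
opening: 0.003
finger_force: 0.0
```

>>> carry_out:
  plan:
    - {"rot": [0,0,0],"xyz": [0,0,-0.01],"grip": 255}
    - {"rot": [0,0,0],"xyz": [0,0,-0.025],"grip": 255}
    - {"rot": [0,0,0],"xyz": [0,0,-0.04],"grip": 255}
    - {"rot": [0,0,0],"xyz": [-0.02,0.02,-0.06],"grip": 255}
    - {"rot": [0,0,0],"xyz": [-0.04,0.06,-0.06],"grip": 255}
    - {"rot": [0,0,0],"xyz": [-0.04,0.09,-0.06],"grip": 255}
    - {"rot": [0,0,0],"xyz": [-0.04,0.09,-0.06],"grip": 255}
    - {"rot": [0,0,0],"xyz": [-0.04,0.09,-0.06],"grip": 255}

```text
clock: 4.15
tool_pos: [0.5692, 0.0649, 0.1407]
eef_rot: [-0.056, 0.998, 0.001, 0.0]
contact_force: [0.4, -0.8, 0.4]
opening: 0.006
finger_force: 0.0
```

```bash
python3 - <<'E'
from h import *
np.set_printoptions(precision=4,suppress=True)
print(tcp())
C=cam("wrist"); im=r.snapshot("wrist"); cv2.imwrite("pics/w2.png",im[:,:,::-1])
np.save("w2.npy",np.c_[C[1],C[2]])
cv2.imwrite("pics/w2v.png",cv2.resize(im[:,:,::-1],(800,600),interpolation=cv2.INTER_CUBIC))
print(proj(C,[*gp(.0554,.0215),.048])/.64,proj(C,[*gp(.0579,.0541),.048])/.64)
E
```

```text
(4.15, np.float64(0.040477812452125374), np.float64(0.022507229226332397), np.float64(0.1406778618427257), array([ 0.3651, -0.7682,  0.3943]))
[384.4121 325.3649] [452.6513 330.4752]
```

View pics/w2v.png

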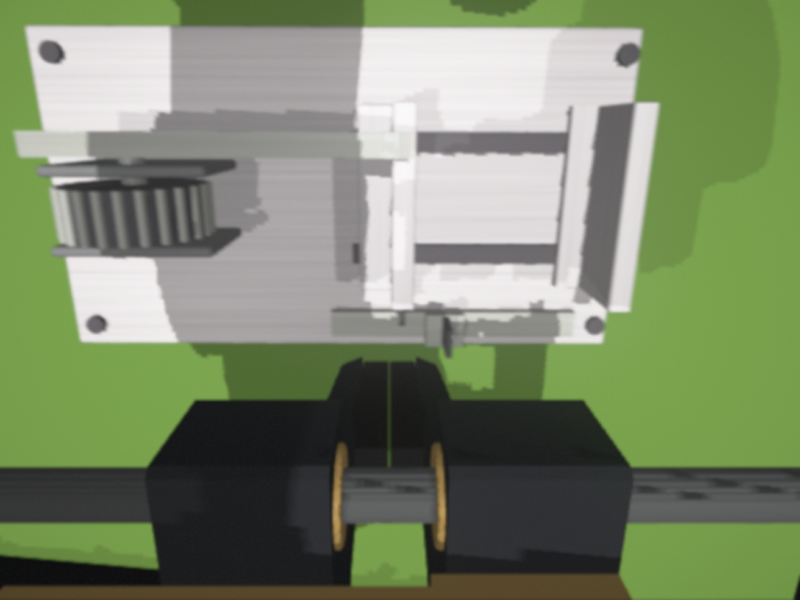

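The view shows the pointer now at about (402,320) and the mark blade at about (447,322), so roughly 21 mm remain. The first stroke gave about 11 mm, so I'll make a second full stroke.

>>> carry_out:
  plan:
    - {"rot": [0,0,0],"xyz": [0.04,-0.123,0],"grip": 255}
    - {"rot": [0,0,0],"xyz": [0.04,-0.123,0],"grip": 255}
    - {"rot": [0,0,0],"xyz": [0.04,-0.123,0],"grip": 255}
    - {"rot": [0,0,0],"xyz": [0.04,-0.123,0.02],"grip": 255}
    - {"rot": [0,0,0],"xyz": [0.04,-0.123,0.04],"grip": 255}
    - {"rot": [0,0,0],"xyz": [0.04,-0.123,0.048],"grip": 255}
    - {"rot": [0,0,0],"xyz": [0.04,-0.123,0.048],"grip": 255}
    - {"rot": [0,0,0],"xyz": [0.04,-0.123,0.048],"grip": 255}

```text
clock: 4.87
tool_pos: [0.5426, -0.0647, 0.0921]
eef_rot: [-0.054, 0.999, 0.0, -0.0]
contact_force: [1.0, -0.7, -0.6]
opening: 0.007
finger_force: 0.0
```

```bash
python3 - <<'E'
from h import *
np.set_printoptions(precision=4,suppress=True)
print(tcp(), togo([*gp(0,-.101),.0805],Y))
E
```

```text
(4.8667, np.float64(8.17407885690136e-05), np.float64(-0.10349687694445098), np.float64(0.09209218127674362), array([ 0.986 , -0.7114, -0.5921])) (array([0.0001, 0.0025, 0.0116]), array([ 0.0001, -0.0008, -0.0004]))
```

>>> carry_out:
  plan:
    - {"rot": [0,0,0],"xyz": [0,0.002,0.008],"grip": 255}
    - {"rot": [0,0,0],"xyz": [0,0.002,0.0112],"grip": 255}
    - {"rot": [0,0,0],"xyz": [0,0.003,0.0115],"grip": 255}
    - {"rot": [0,0,0],"xyz": [0,0.01,0.011],"grip": 255}
    - {"rot": [0,0,0],"xyz": [0,0.017,0.011],"grip": 255}
    - {"rot": [0,0,0],"xyz": [0,0.024,0.011],"grip": 255}
    - {"rot": [0,0,0],"xyz": [0,0.03,0.0115],"grip": 255}
    - {"rot": [0,0,0],"xyz": [0,0.032,0.0115],"grip": 255}

```text
clock: 5.53
tool_pos: [0.5397, -0.0312, 0.0809]
eef_rot: [-0.055, 0.999, 0.0, 0.0]
contact_force: [0.1, -0.7, 1.7]
opening: 0.003
finger_force: 0.6
```

>>> carry_out:
  plan:
    - {"rot": [0,0,0],"xyz": [0,0,-0.01],"grip": 255}
    - {"rot": [0,0,0],"xyz": [0,0,-0.025],"grip": 255}
    - {"rot": [0,0,0],"xyz": [0,0,-0.04],"grip": 255}
    - {"rot": [0,0,0],"xyz": [-0.03,0.03,-0.06],"grip": 255}
    - {"rot": [0,0,0],"xyz": [-0.06,0.07,-0.06],"grip": 255}
    - {"rot": [0,0,0],"xyz": [-0.07,0.11,-0.06],"grip": 255}
    - {"rot": [0,0,0],"xyz": [-0.07,0.12,-0.06],"grip": 255}
    - {"rot": [0,0,0],"xyz": [-0.07,0.12,-0.06],"grip": 255}

```text
clock: 6.2
tool_pos: [0.5965, 0.103, 0.1417]
eef_rot: [-0.058, 0.998, 0.004, 0.001]
contact_force: [-0.8, 0.7, -0.0]
opening: 0.004
finger_force: 0.0
```

>>> carry_out:
  plan:
    - {"rot": [0,0,0],"xyz": [0,0,0],"grip": 255}
    - {"rot": [0,0,0],"xyz": [0,0,0],"grip": 255}
    - {"rot": [0,0,0],"xyz": [0,0,0],"grip": 255}

```text
clock: 6.45
tool_pos: [0.5959, 0.0916, 0.1405]
eef_rot: [-0.052, 0.999, -0.001, -0.0]
contact_force: [-0.7, 0.9, -0.7]
opening: 0.003
finger_force: 0.0
```

```bash
python3 - <<'E'
from h import *
np.set_printoptions(precision=4,suppress=True)
print(tcp())
C=cam("wrist"); im=r.snapshot("wrist"); cv2.imwrite("pics/w3.png",im[:,:,::-1])
np.save("w3.npy",np.c_[C[1],C[2]])
p=proj(C,[*gp(.0565,.048),.048]); x0,y0=int(p[0])-50,int(p[1])-37; print(p,x0,y0)
cv2.imwrite("pics/w3c.png",cv2.resize(im[y0:y0+75,x0:x0+100,::-1],(800,600),interpolation=cv2.INTER_CUBIC))
E
```

```text
(6.45, np.float64(0.06983886846185483), np.float64(0.04613617288888057), np.float64(0.14046281945892433), array([-0.6982,  0.8788, -0.75  ]))
[250.3835 171.6784] 200 134
```

View pics/w3c.png

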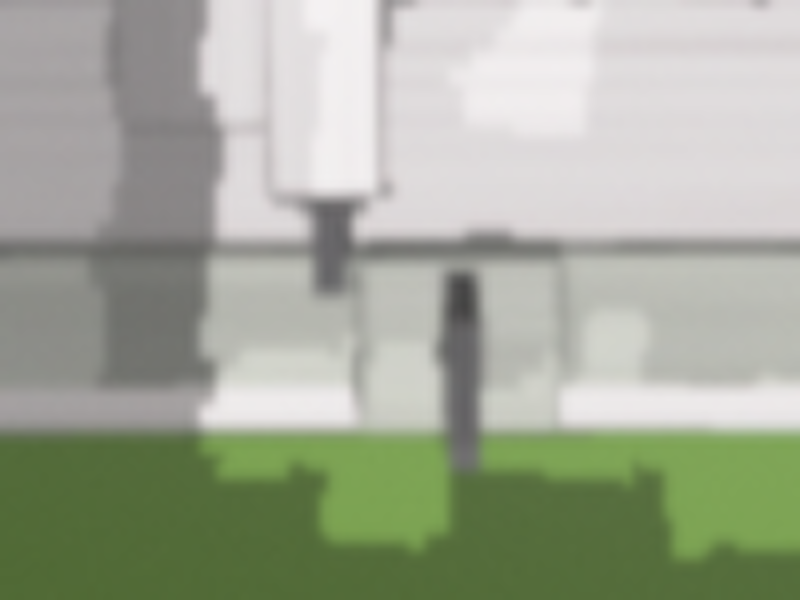

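The crop shows the pointer blade's outer end centred at (331,290) and the mark blade's inner top end at (461,318). Both are seen almost straight from above.

```bash
python3 - <<'E'
from h import *
np.set_printoptions(precision=4,suppress=True)
A=np.load("w3.npy"); C=(r.camera_params("wrist"),A[:,:3],A[:,3])
for n,px in(("ptr",(331,290)),("mark",(461,318))):
    q=ray(C,(200+px[0]/8,134+px[1]/8),.048)[:2]-O; print(n,q@X,q@Y)
print(tcp(), togo([*gp(0,-.101),.0925],Y))
E
```

```text
ptr 0.0554198770495071 0.04152710543928475
mark 0.05805426980286482 0.05321470600059343
(6.5, np.float64(0.06991579528510743), np.float64(0.046186650323550155), np.float64(0.1404670830633618), array([-0.4781,  0.135 ,  0.9919])) (array([ 0.0694, -0.1473,  0.0482]), array([-0.0015, -0.0009, -0.0032]))
```

>>> carry_out:
  plan:
    - {"rot": [0,0,-0.003],"xyz": [0.069,-0.148,0],"grip": 255}
    - {"rot": [0,0,-0.003],"xyz": [0.069,-0.148,0],"grip": 255}
    - {"rot": [0,0,-0.003],"xyz": [0.069,-0.148,0],"grip": 255}
    - {"rot": [0,0,-0.003],"xyz": [0.069,-0.148,0.01],"grip": 255}
    - {"rot": [0,0,-0.003],"xyz": [0.069,-0.148,0.03],"grip": 255}
    - {"rot": [0,0,-0.003],"xyz": [0.069,-0.148,0.048],"grip": 255}
    - {"rot": [0,0,-0.003],"xyz": [0.069,-0.148,0.048],"grip": 255}
    - {"rot": [0,0,-0.003],"xyz": [0.069,-0.148,0.048],"grip": 255}

```text
clock: 7.17
tool_pos: [0.5427, -0.0613, 0.0922]
eef_rot: [-0.054, 0.999, -0.0, -0.001]
contact_force: [0.3, 0.3, -0.6]
opening: 0.006
finger_force: 0.0
```

```bash
python3 - <<'E'
from h import *
np.set_printoptions(precision=4,suppress=True)
print(tcp(), togo([*gp(0,-.101),.0805],Y))
E
```

```text
(7.1667, np.float64(0.0005158407951895986), np.float64(-0.10010400037548411), np.float64(0.09222702629971855), array([ 0.3067,  0.31  , -0.5944])) (array([ 0.0005, -0.0009,  0.0117]), array([ 0.    , -0.0018,  0.0014]))
```

>>> carry_out:
  plan:
    - {"rot": [0,0,0],"xyz": [0,-0.001,0.008],"grip": 255}
    - {"rot": [0,0,0],"xyz": [0,-0.001,0.0113],"grip": 255}
    - {"rot": [0,0,0],"xyz": [0,0,0.0115],"grip": 255}
    - {"rot": [0,0,0],"xyz": [0,0.007,0.011],"grip": 255}
    - {"rot": [0,0,0],"xyz": [0,0.014,0.011],"grip": 255}
    - {"rot": [0,0,0],"xyz": [0,0.021,0.011],"grip": 255}
    - {"rot": [0,0,0],"xyz": [0,0.026,0.0113],"grip": 255}
    - {"rot": [0,0,0],"xyz": [0,0.028,0.0113],"grip": 255}

```text
clock: 7.83
tool_pos: [0.5402, -0.0308, 0.0813]
eef_rot: [-0.056, 0.998, 0.001, 0.0]
contact_force: [0.8, 0.0, 0.3]
opening: 0.004
finger_force: 0.0
```

>>> carry_out:
  plan:
    - {"rot": [0,0,0],"xyz": [0,0,-0.01],"grip": 255}
    - {"rot": [0,0,0],"xyz": [0,0,-0.025],"grip": 255}
    - {"rot": [0,0,0],"xyz": [0,0,-0.04],"grip": 255}
    - {"rot": [0,0,0],"xyz": [-0.03,0.03,-0.06],"grip": 255}
    - {"rot": [0,0,0],"xyz": [-0.06,0.07,-0.06],"grip": 255}
    - {"rot": [0,0,0],"xyz": [-0.07,0.11,-0.06],"grip": 255}
    - {"rot": [0,0,0],"xyz": [-0.07,0.126,-0.06],"grip": 255}
    - {"rot": [0,0,0],"xyz": [-0.07,0.126,-0.06],"grip": 255}

```text
clock: 8.5
tool_pos: [0.5961, 0.1105, 0.1425]
eef_rot: [-0.06, 0.998, 0.004, 0.001]
contact_force: [0.1, 1.3, 0.6]
opening: 0.008
finger_force: 0.0
```

>>> carry_out:
  plan:
    - {"rot": [0,0,0],"xyz": [0,0,0],"grip": 255}
    - {"rot": [0,0,0],"xyz": [0,0,0],"grip": 255}
    - {"rot": [0,0,0],"xyz": [0,0,0],"grip": 255}

```text
clock: 8.75
tool_pos: [0.5958, 0.098, 0.1412]
eef_rot: [-0.054, 0.999, -0.001, -0.0]
contact_force: [-0.4, -0.0, -0.7]
opening: 0.002
finger_force: 0.0
```

```bash
cat > look.py <<'E'
import sys
from h import *
np.set_printoptions(precision=4,suppress=True)
n=sys.argv[1]; print(tcp())
C=cam("wrist"); im=r.snapshot("wrist"); cv2.imwrite(f"pics/{n}.png",im[:,:,::-1])
np.save(n+".npy",np.c_[C[1],C[2]])
p=proj(C,[*gp(.0565,.053),.048]); x0,y0=int(p[0])-40,int(p[1])-30; print(p,x0,y0)
cv2.imwrite(f"pics/{n}c.png",cv2.resize(im[y0:y0+60,x0:x0+80,::-1],(800,600),interpolation=cv2.INTER_CUBIC))
E
python3 look.py w4
```

```text
(8.75, np.float64(0.07047712918798851), np.float64(0.052540217978930936), np.float64(0.14123283338648268), array([-0.355 , -0.0195, -0.7125]))
[248.4735 170.5372] 208 140
```

View pics/w4c.png

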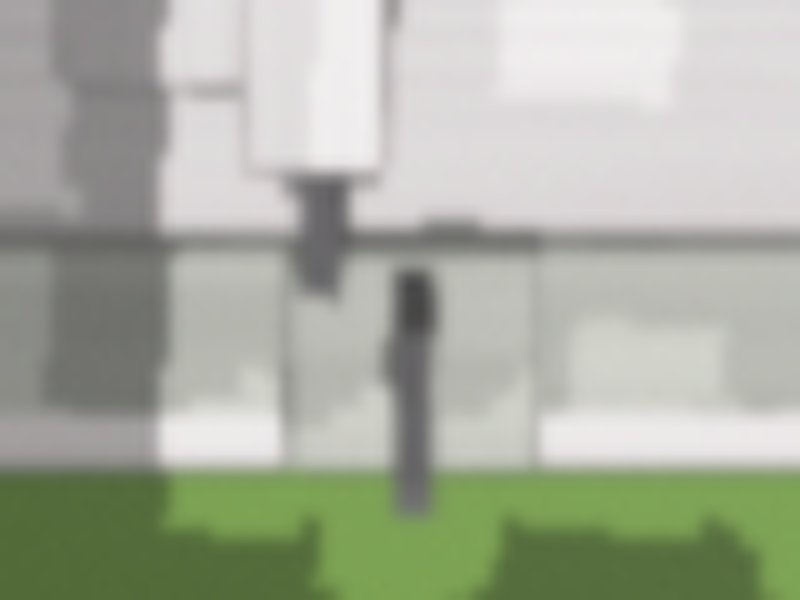

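The crop shows the pointer's end at (321,295) and the mark's inner end at (413,325). The gap is about 6.6 mm, so that light stroke partly slipped. I'll press slightly harder and keep the next stroke centred over the wheel top.

```bash
python3 - <<'E'
from h import *
np.set_printoptions(precision=4,suppress=True)
A=np.load("w4.npy"); C=(r.camera_params("wrist"),A[:,:3],A[:,3])
for n,px in(("ptr",(320,295)),("mark",(414,328))):
    q=ray(C,(208+px[0]/10,140+px[1]/10),.048)[:2]-O; print(n,q@X,q@Y)
print(tcp(), togo([*gp(0,-.095),.086],Y))
E
```

```text
ptr 0.055728950328947834 0.046893956920594906
mark 0.058183346762403707 0.05366707014940357
(8.8, np.float64(0.07054841559659669), np.float64(0.052531671030240146), np.float64(0.14123947222874186), array([-0.3395,  0.191 , -0.1896])) (array([ 0.0705, -0.1475,  0.0555]), array([-0.0014, -0.0007, -0.0001]))
```

>>> carry_out:
  plan:
    - {"rot": [0,0,0],"xyz": [0.07,-0.147,0],"grip": 255}
    - {"rot": [0,0,0],"xyz": [0.07,-0.147,0],"grip": 255}
    - {"rot": [0,0,0],"xyz": [0.07,-0.147,0],"grip": 255}
    - {"rot": [0,0,0],"xyz": [0.07,-0.147,0.01],"grip": 255}
    - {"rot": [0,0,0],"xyz": [0.07,-0.147,0.03],"grip": 255}
    - {"rot": [0,0,0],"xyz": [0.07,-0.147,0.05],"grip": 255}
    - {"rot": [0,0,0],"xyz": [0.07,-0.147,0.054],"grip": 255}
    - {"rot": [0,0,0],"xyz": [0.07,-0.147,0.054],"grip": 255}

```text
clock: 9.47
tool_pos: [0.5415, -0.0544, 0.0863]
eef_rot: [-0.054, 0.999, -0.0, -0.001]
contact_force: [-0.2, -0.9, -0.0]
opening: 0.005
finger_force: 0.0
```

>>> carry_out:
  plan:
    - {"rot": [0,0,0],"xyz": [0,0,0.004],"grip": 255}
    - {"rot": [0,0,0],"xyz": [0,0,0.006],"grip": 255}
    - {"rot": [0,0,0],"xyz": [0,0,0.0065],"grip": 255}
    - {"rot": [0,0,0],"xyz": [0,0,0.0065],"grip": 255}

```text
clock: 9.8
tool_pos: [0.5434, -0.0532, 0.0822]
eef_rot: [-0.055, 0.998, -0.0, 0.001]
contact_force: [-0.9, 0.8, 5.8]
opening: 0.001
finger_force: 3.1
```

```bash
python3 - <<'E'
from h import *
np.set_printoptions(precision=4,suppress=True)
print(tcp())
E
```

```text
(9.8, np.float64(0.0021315571617754846), np.float64(-0.09218097676523558), np.float64(0.08222604419596506), array([-0.9309,  0.7851,  5.838 ]))
```

>>> carry_out:
  plan:
    - {"rot": [0,0,0],"xyz": [0,0.003,0.0005],"grip": 255}
    - {"rot": [0,0,0],"xyz": [0,0.007,0.0005],"grip": 255}
    - {"rot": [0,0,0],"xyz": [0,0.011,0.0005],"grip": 255}
    - {"rot": [0,0,0],"xyz": [0,0.015,0.0005],"grip": 255}
    - {"rot": [0,0,0],"xyz": [0,0.017,0.0005],"grip": 255}
    - {"rot": [0,0,0],"xyz": [0,0.017,0.0005],"grip": 255}

```text
clock: 10.3
tool_pos: [0.5416, -0.0358, 0.0811]
eef_rot: [-0.056, 0.998, 0.0, 0.001]
contact_force: [-0.3, 0.3, 5.7]
opening: 0.004
finger_force: 3.0
```

>>> carry_out:
  plan:
    - {"rot": [0,0,0],"xyz": [0,0,-0.01],"grip": 255}
    - {"rot": [0,0,0],"xyz": [0,0,-0.025],"grip": 255}
    - {"rot": [0,0,0],"xyz": [0,0,-0.04],"grip": 255}
    - {"rot": [0,0,0],"xyz": [-0.03,0.03,-0.06],"grip": 255}
    - {"rot": [0,0,0],"xyz": [-0.06,0.07,-0.06],"grip": 255}
    - {"rot": [0,0,0],"xyz": [-0.07,0.11,-0.06],"grip": 255}
    - {"rot": [0,0,0],"xyz": [-0.07,0.13,-0.06],"grip": 255}
    - {"rot": [0,0,0],"xyz": [-0.07,0.13,-0.06],"grip": 255}

```text
clock: 10.97
tool_pos: [0.5961, 0.1114, 0.1416]
eef_rot: [-0.06, 0.998, 0.005, 0.001]
contact_force: [0.6, 0.8, 0.5]
opening: 0.003
finger_force: 0.0
```

>>> carry_out:
  plan:
    - {"rot": [0,0,0],"xyz": [0,0,0],"grip": 255}
    - {"rot": [0,0,0],"xyz": [0,0,0],"grip": 255}
    - {"rot": [0,0,0],"xyz": [0,0,0],"grip": 255}

```text
clock: 11.22
tool_pos: [0.5959, 0.0978, 0.1402]
eef_rot: [-0.054, 0.999, -0.001, -0.0]
contact_force: [0.4, -0.2, 0.3]
opening: 0.003
finger_force: 0.0
```

```bash
python3 look.py w5
```

```text
(11.2167, np.float64(0.07048424492081676), np.float64(0.05233400044190271), np.float64(0.14022041504750907), array([ 0.4423, -0.1535,  0.3162]))
[248.7805 170.8823] 208 140
```

View pics/w5c.png

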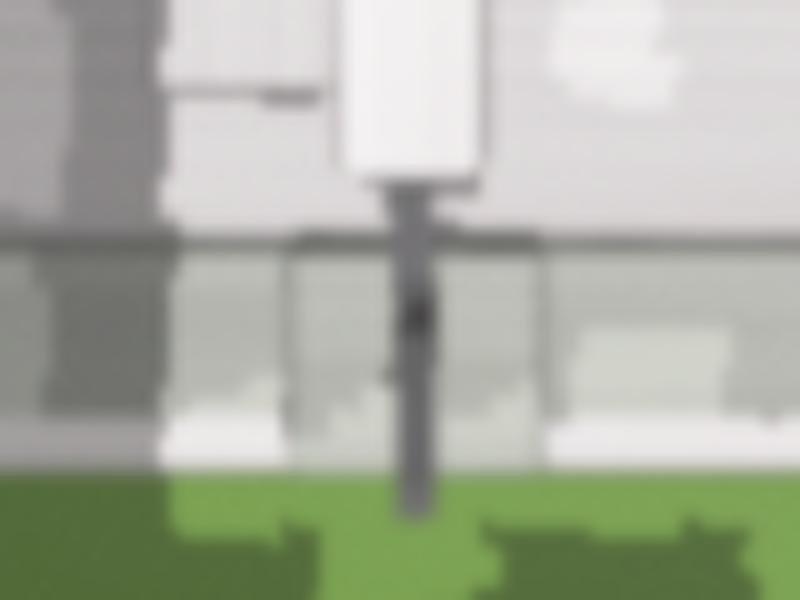

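The blades now line up at crop x ≈ 413. I'll check this numbers-wise, with sub-pixel dark centroids along each blade.

```bash
python3 - <<'E'
from h import *
np.set_printoptions(precision=4,suppress=True)
A=np.load("w5.npy"); C=(r.camera_params("wrist"),A[:,:3],A[:,3])
g=cv2.cvtColor(cv2.imread("pics/w5.png"),cv2.COLOR_BGR2GRAY).astype(float)
for row in (160,161,162,167,168,169,174,176,178,180,182,184):
    s=g[row,240:260]; w=np.clip(150-s,0,None) if row<186 else 0; 
    c=(w*np.arange(240,260)).sum()/w.sum(); q=ray(C,(c,row),.048)[:2]-O
    print(row,c.round(2),(q@X*1e3).round(1),(q@Y*1e3).round(2))
print(tcp())
E
```

```text
160 248.46 48.5 52.77
161 248.61 49.2 52.88
162 249.26 50.0 53.34
167 248.87 53.6 53.06
168 249.01 54.4 53.16
169 249.19 55.1 53.29
174 249.12 58.8 53.25
176 248.94 60.3 53.11
178 248.89 61.8 53.07
180 249.12 63.3 53.24
182 249.07 64.8 53.21
184 249.07 66.3 53.21
(11.2667, np.float64(0.07055313296298737), np.float64(0.05230510326415046), np.float64(0.14020313349499267), array([-0.2355, -0.3273, -0.9402]))
```

The pointer and mark agree to about 0.1–0.2 mm (53.1–53.3 mm against 53.2 mm). The finger is off the wheel and clear of everything, so I'm handing the job in.

```bash
python3 -c "
from plant import r
print(r.finish_job())"
```

```text
the job is handed in; nothing more can be done
None
```

The gauge is set: I rolled the wheel in four light strokes until the jaw's pointer blade lined up with the mark's blade to within about 0.2 mm by the wrist camera, lifted the finger clear, and handed the job in at about 11 s.

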